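Put the seasonings and produce left on the board back with their kind

TASK

Clear the round bread board after cooking by putting the four things left on it back where their kind belongs: the seasoning bottle upright in the round well of the dark wooden tray and the spice jar upright in the tray's free square well, the loose garlic bulb in the crate with the onion, and the loose lemon in the crate with the other lemon. Set things down rather than dropping them, and leave the drinking glass and the honey jar where they stand.

Things in the scene. Friction and masses are not known exactly. Their poses are not given: they have to be found in the camera images.
- sauce_bottle: squeezy seasoning bottle standing upright: whitish round body 53 mm across, straight up to 118 mm height, with a slimmer green pointed cap above it, 158 mm in all; 0.24 to 0.48 kg. Origin: centre of its underside; z is its axis. Grip it round the body, below the cap, at about 100 mm height.
- spice_jar: the spice jar that stands loose on the round board (not the two in the tray): glass with a dark blue label and a round yellow cap, 96 mm tall; square body with rounded corners, 42 mm across the flats, which lie along its x and y, up to 76 mm height; cap 41 mm across from 76 to 96 mm. 0.08 to 0.15 kg. Origin: centre of its underside; z is its axis. Grip it at about 80 mm height.
- garlic: whitish garlic bulb, 53 x 52 x 52 mm, standing on its root; widest at about 22 mm height. About 0.03 kg. Origin: centre of its underside.
- lemon: the yellow lemon that lies loose on the round board (not the one in a crate), 71 mm long along its own x, 53 mm wide along its y, 51 mm high. About 0.09 kg. Origin: centre of its underside. Grip it across its width (closing along its y), at about 26 mm height.
- board: round oak bread board, fixed, 310 mm across, lying over the hob: the four loose things stand on it at the start. Origin: centre of its underside, 7 mm above the worktop; its flat top is 27 mm above the worktop (z = +20 mm). Mind the wall cabinet over the worktop to its left: its underside is 0.46 m above the worktop, it spans world y = -0.09 to 0.35 m and begins at x = 0.57 m.
- tray: low dark wooden tray, fixed: a block 170 (its x) by 160 (its y) by 32 mm high; wells 22 mm deep, their floors 10 mm above the worktop. Free: the round well, 70 mm across, at x = -40, y = +36 mm, and a square one, 58 x 58 mm, at x = -40, y = -40 mm. The square wells at x = +46, y = +38 and -38 mm hold spice jars (fixed, tops 106 mm above the worktop). Origin: centre of its underside.
- onion_crate: light wooden slatted crate, fixed, with a brown onion in its far half: 200 (its x) by 140 (its y) by 50 mm high, walls and floor 6 mm. Origin: centre of its underside. The onion (fixed, 79 mm across, top 91 mm above the worktop) is centred at x = +46, y = +4 mm; the near half, x = -90 to +5 mm, is free.
- lemon_crate: light wooden slatted crate, fixed, like the other but with a yellow lemon lying crosswise in its far half: 200 (its x) by 140 (its y) by 50 mm high, walls and floor 6 mm. Origin: centre of its underside. Its lemon (fixed, top 57 mm above the worktop) reaches from x = +19 to +80 mm; the near half, x = -90 to +15 mm, is free.
- tumbler: clear drinking glass, 80 mm across and 88 mm tall, standing at the left beyond the crates and the tray: a bystander, to be left alone. Origin: centre of its underside.
- honey_jar: honey jar with a white lid, 67 x 72 x 102 mm, standing at the left beyond the crates: a bystander, to be left alone. Origin: centre of its underside.

How it is judged:
At the end, for the whole second after the job is handed in: Bottle and jar upright (0.1 rad) on the floors of the round and the free square well, within 13 mm of its centre each way; garlic inside the onion crate, loose lemon inside the lemon crate, below x = +30 mm and 62 mm high; all released, at rest; glass and honey jar upright, moved under 30 mm (x of sauce_bottle in the frame of tray between -0.053 and -0.027 m and y of sauce_bottle in the frame of tray between 0.023 and 0.049 m and z of sauce_bottle in the frame of tray between 0.006 and 0.015 m and angle between each of sauce_bottle, spice_jar's own z axis and vertical below 0.1 rad and x of spice_jar in the frame of tray between -0.053 and -0.027 m and y of spice_jar in the frame of tray between -0.053 and -0.027 m and z of spice_jar in the frame of tray between 0.006 and 0.015 m and x of garlic in the frame of onion_crate between -0.092 and 0.03 m and y of garlic in the frame of onion_crate between -0.066 and 0.066 m and z of garlic in the frame of onion_crate between 0.002 and 0.062 m and x of lemon in the frame of lemon_crate between -0.092 and 0.03 m and y of lemon in the frame of lemon_crate between -0.066 and 0.066 m and z of lemon in the frame of lemon_crate between 0.002 and 0.062 m and linear speed of each of sauce_bottle, spice_jar, garlic, lemon below 0.02 m/s and angular speed of each of sauce_bottle, spice_jar, garlic, lemon below 0.3 rad/s and contact force between the fingers and sauce_bottle below 0.1 N and contact force between the fingers and spice_jar below 0.1 N and contact force between the fingers and garlic below 0.1 N and contact force between the fingers and lemon below 0.1 N and distance of each of tumbler, honey_jar from where it was at the start of the episode below 0.03 m and angle between each of tumbler, honey_jar's own z axis and vertical below 0.15 rad); the robot touches nothing.
It fails at once if the glass is shoved, knocked over or carried off (distance of tumbler from where it was at the start of the episode above 0.03 m or angle between tumbler's own z axis and vertical above 0.3 rad).
It fails at once if the honey jar is shoved, knocked over or carried off (distance of honey_jar from where it was at the start of the episode above 0.03 m or angle between honey_jar's own z axis and vertical above 0.3 rad).
It fails at once if one of the four things is dropped (falls free by more than about 4 cm) or thrown ((contact force between the fingers and sauce_bottle below 0.02 N and linear speed of sauce_bottle above 0.9 m/s) or (contact force between the fingers and spice_jar below 0.02 N and linear speed of spice_jar above 0.9 m/s) or (contact force between the fingers and garlic below 0.02 N and linear speed of garlic above 0.9 m/s) or (contact force between the fingers and lemon below 0.02 N and linear speed of lemon above 0.9 m/s)).
It also fails if it takes over 128 s, if anything falls off the work surface, if the arm or the gripper's body presses on something with over 40 N, if the wrist force passes 120 N, or if a joint passes its speed limit or range.

ROBOT

A 7-joint arm with a two-finger parallel gripper is mounted at the origin on a cart in front of the work surface, level with it; the furniture and walls round the work are solid. World frame = base frame: x ahead of the robot, y to its left, z up, the work surface at z = 0. Lengths are in m, angles in rad, forces in N, time in s.
With the tool pointing down it reaches from about 0.4 to 0.85 m from the base axis. Payload 10.4 kg.
Tool frame: the origin (TCP) lies at the very end of the fingers, on their centre line; the grasp point (between the pads) lies 19 mm behind it; z points along the fingers, y is the line along which they close (so a half turn about z gives the same grasp; the last joint's range is limited). The gripper opens to 85 mm and grips with 20 to 120 N. Pads are 22 mm wide; open, the fingers measure 114 mm over their backs; the gripper's body (76 mm by 85 mm) begins 54 mm behind the grasp point. The pads swing forward as they close: fully open they stand 13 mm farther back than shut.
Start: joints at [-1.296, 0.332, -0.065, 1.46, 0.022, 1.35, -0.088], TCP at [0.183, 0.598, 0.231] pointing down, gripper open.
Joint ranges: [-2.6, 2.6], [-0.5, 2.12], [-1.47, 1.34], [0.16, 2.42], [-1.27, 4.41], [0.06, 2.06], [-2.6, 2.6]. Speed limits (rad/s): [2.22, 2.22, 2.79, 2.79, 3.14, 3.14, 3.14].

INTERFACE

Orientations are given as a unit quaternion [x, y, z, w].
In Python, from workcell import manip, vision, order gives the robot as it stands. The module is installed in compiled form; this text tells all that it offers.
- The arm moves only by the tool move_arm, never from a script. Its argument "motion" is a list of rows, each a list of 3 entries, a list of its own where there are three numbers: the shift along the tool's x, y, z scaled (see below), then the turn, a rotation vector about the tool's x, y, z scaled (see below), then the opening, from -1 (shut) to 1 (fully open). In form: [[[dx, dy, dz], [wx, wy, wz], hand], ...]. A call has 1 to 12 rows; each row shifts and turns the commanded pose from where the row before left it, along the tool's axes as they then stand; what a row does not reach is not made up. The controller multiplies each number of a shift by 0.75 m and each number of a turn by pi/4 rad. A row lasts 1/10 s, in which the tool goes at most 50 mm and 8.59 degrees, less where a joint would pass 70% of its speed; a pose out of reach is approached as far as the arm can. A call with a number of a shift or a turn outside -1 to 1 is refused whole. A call with a gripper value outside its range is refused whole. The fingers move at their own pace and stop on an object; "newtons" is the grip in N (left out, the last holds). Time passes only in rows, so rows that do not move let the fingers close. It gives the time, the measured TCP pose, the force, the opening and the grip force at its end, in the units of the state.
- manip.get_obs(): the state, without advancing time (a new reading comes with each control period).
- vision.camera(name): name is "side" or "top" or "wrist"; returns a dict with "pixels" (384x512x3 uint8, red, green, blue), "fx", "fy", "cx", "cy" (pixels), "R" (3x3) and "t" (3): a world point X has camera coordinates R X + t. Camera axes: x right, y down, z forward; pixel columns grow to the right and rows downward; lengths in m; the calibration is good to about 2 mm. A picture is of the moment at which its call begins. There is no depth.
- order.hand_in(): hands the job in; it is judged then, once.
The state is a dict: "clock": time; "joint_pos": joint angles; "joint_velocities": joint speeds; "tau": joint torques, N m; "position": TCP position; "ee_rot": TCP orientation; "ft_force": force on the tool from outside, world axes, zero at the start; "torque": the same for the moment, N m; "grip_width": opening from 0.0 (shut) to 1.0 (fully open); "grasp_force": force on a finger pad.
Only numpy, scipy, OpenCV 4.12 (cv2) and the standard library are available. Lean on these libraries where they do the work, as an engineer would, in place of code of your own. Each camera call takes 0.05 s, during which the arm holds its last target. There are 200 camera calls.

## Working session

There is one attempt and no reset: what is moved stays moved. The work goes in short steps, Python scripts to look and compute and a tool call to move; the robot and the scene stay as the last step left them, time stands still between calls to the robot, and variables do not carry over. Pictures are saved under pics/ and viewed, at most 18 in all, crops included, and the job is handed in when it is done.

Besides the shell and the picture viewer there is one more tool, called as name([rows], argument=value, ...), one row to a line, values as JSON. move_arm: Moves the arm, as the interface text tells. Its arguments: {"type":"object","properties":{"motion":{"type":"array"},"newtons":{"type":"number"}},"required":["motion"]}

```bash
mkdir -p pics
cat > h.py <<'E'
import numpy as np, cv2
from workcell import manip, vision, order
def snap(n,f):
    c=vision.camera(n); cv2.imwrite(f'pics/{f}.png',c['pixels'][:,:,::-1]); np.savez(f'pics/{f}.npz',**c); return c
def ray(c,u,v,z):
    R=np.array(c['R']);t=np.array(c['t'])
    o=-R.T@t; d=R.T@np.array([(u-c['cx'])/c['fx'],(v-c['cy'])/c['fy'],1.])
    return o+d*(z-o[2])/d[2]
def proj(c,X):
    p=c['R']@np.array(X)+c['t']; return c['fx']*p[0]/p[2]+c['cx'], c['fy']*p[1]/p[2]+c['cy']
E
python3 - <<'E'
from h import *
for n in('top','side','wrist'):
    c=snap(n,n+'0'); print(n,c['fx'],c['cx'],c['cy'],-c['R'].T@c['t'],c['R'].round(2).tolist())
print(manip.get_obs())
E
```

```text
top 463.50263569165867 253.19310983694623 193.27061892825063 [-0.21866235 -0.28243706  1.4807249 ] [[0.44, -0.9, -0.0], [-0.78, -0.38, -0.5], [0.45, 0.22, -0.87]]
side 426.21927208433044 252.87005700179077 193.58058486352428 [-0.00449505 -1.1170144   0.81996126] [[0.92, -0.4, 0.0], [-0.2, -0.47, -0.86], [0.34, 0.79, -0.51]]
wrist 314.7733562501406 248.5750658032967 191.63756886053784 [0.10934707 0.61900885 0.37364927] [[0.3, 0.96, -0.0], [0.91, -0.28, 0.3], [0.29, -0.09, -0.95]]
{'clock': 0.15, 'joint_pos': array([-1.29561432,  0.3327113 , -0.06472007,  1.46071943,  0.02158894,
        1.34988489, -0.08845133]), 'joint_velocities': array([-2.80698690e-03,  9.56164260e-05, -4.57115764e-04, -4.19686772e-03,
       -1.03445625e-03,  3.84657809e-04,  8.34014327e-04]), 'tau': array([ 6.55344120e-04, -6.25827456e+01,  4.90054535e-02, -3.91851532e+01,
        1.63398025e-02,  7.34210887e-03, -3.56977910e-05]), 'position': array([0.18328076, 0.59724299, 0.23072219]), 'ee_rot': array([ 1.48301166e-01,  9.88942111e-01, -5.10174712e-04, -6.36601195e-05]), 'ft_force': array([-0.56958371,  0.48353157,  1.07763074]), 'torque': array([0.02193652, 0.01723625, 0.00216761]), 'grasp_force': 0.0, 'grip_width': 1.0032725260986852}
```

View pics/top0.png

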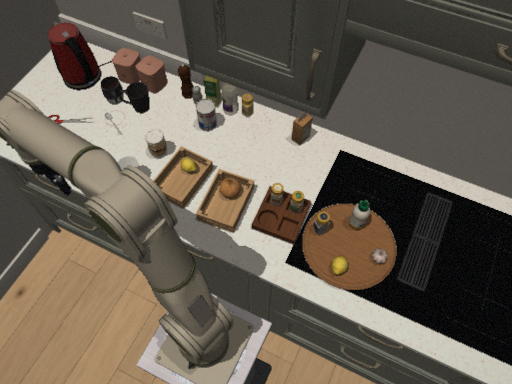

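View pics/side0.png

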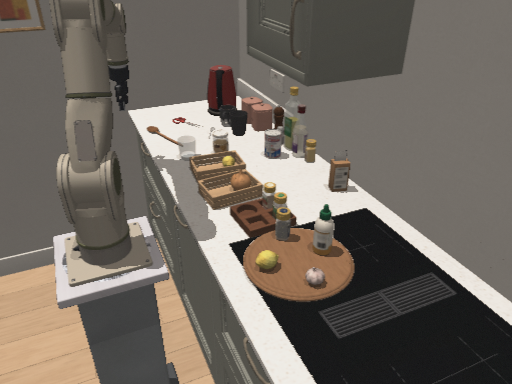

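The top view shows the board at about (349,246) with the lemon at (340,265), garlic (379,257), bottle (361,213) and jar (322,221). The tray is at (282,213), the onion crate at (227,199) and the lemon crate at (183,175). In the side view the lemon is at (267,261), garlic (316,276), bottle (323,233) and jar (284,224).

Run:
```python
from h import *
t=dict(np.load('pics/top0.npz')); s=dict(np.load('pics/side0.npz'))
for n,u,v,z in [('board',349,246,.027),('lemon',340,265,.05),('garlic',379,257,.05),('bottlecap',364,204,.185),('jarcap',323,216,.123),('tray',282,213,.032),('onionc',227,199,.03),('lemonc',183,175,.03)]:
    print(n,ray(t,u,v,z).round(3))
for n,u,v,z in [('board',298,262,.027),('lemon',267,261,.05),('garlic',316,276,.05),('bottlecap',326,208,.185),('jarcap',283,210,.123)]:
    print(n,ray(s,u,v,z).round(3))
a=t['pixels'][140:300,150:410,::-1]; cv2.imwrite('pics/ct.png',cv2.resize(a,None,fx=3,fy=3,interpolation=cv2.INTER_CUBIC))
a=s['pixels'][140:300,180:370,::-1]; cv2.imwrite('pics/cs.png',cv2.resize(a,None,fx=3.7,fy=3.7,interpolation=cv2.INTER_CUBIC))
```

```text
board [ 0.49  -0.288  0.027]
lemon [ 0.403 -0.285  0.05 ]
garlic [ 0.486 -0.391  0.05 ]
bottlecap [ 0.571 -0.28   0.185]
jarcap [ 0.507 -0.174  0.123]
tray [ 0.503 -0.033  0.032]
onionc [0.468 0.168 0.03 ]
lemonc [0.487 0.362 0.03 ]
board [ 0.494 -0.301  0.027]
lemon [ 0.402 -0.287  0.05 ]
garlic [ 0.496 -0.394  0.05 ]
bottlecap [ 0.576 -0.293  0.185]
jarcap [ 0.508 -0.171  0.123]
```

View pics/ct.png

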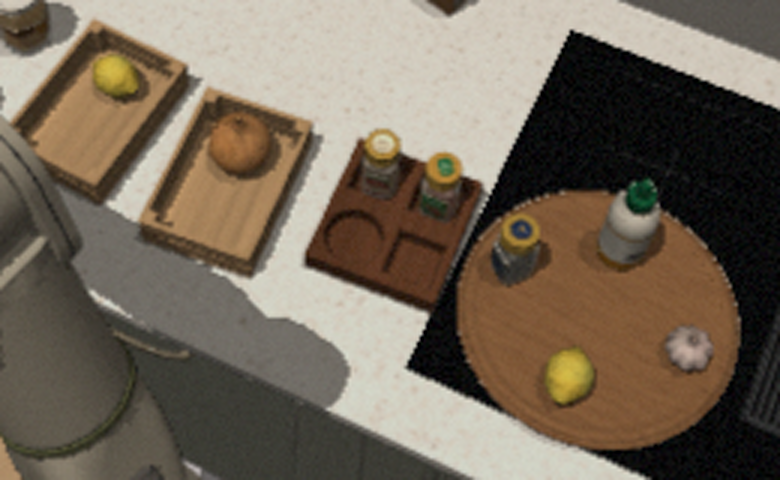

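View pics/cs.png

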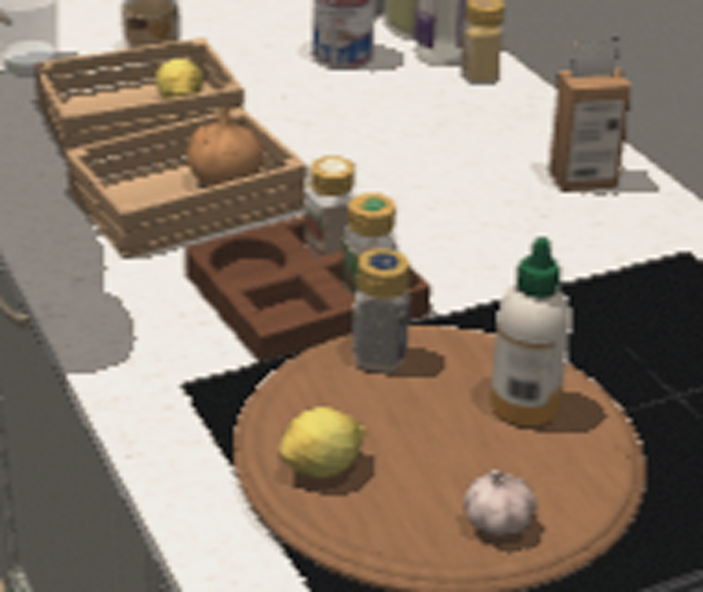

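The crops confirm the layout. The tray's free wells, round on the left and square on the right, are on its near side, and both crates are free in their near halves. Next I'll move the arm over for wrist-camera measurement.

```bash
cat >> h.py <<'E'
from scipy.spatial.transform import Rotation as Ro
def plan(x,y,z,yaw=None,n=None,q=None):
    """rows (equal) to bring TCP to x,y,z with tool y at yaw deg, pointing down; starts at obs"""
    o=manip.get_obs(); p=o['position']; R=Ro.from_quat(o['ee_rot'])
    Y=R.as_matrix()[:,1]; cy=np.degrees(np.arctan2(Y[1],Y[0]))
    if yaw is None: yaw=cy
    yaw+=360*round((cy-yaw)/360); a=np.radians(yaw)
    M=np.c_[[-np.sin(a),np.cos(a),0],[np.cos(a),np.sin(a),0],[0,0,-1]]
    D=R.inv()*Ro.from_matrix(M); w=D.as_rotvec(); d=R.inv().apply(np.array([x,y,z])-p)
    N=n or int(max(np.ceil(np.linalg.norm(d)/.042),np.ceil(np.degrees(np.linalg.norm(w))/7.5),1))
    S=sum(Ro.from_rotvec(w*k/N).as_matrix() for k in range(N)); d1=np.linalg.solve(S,d)
    print('at',p.round(4),'yaw %.1f'%cy,'j',o['joint_pos'].round(2),'F',o['ft_force'].round(1),'w %.3f g %.1f t %.1f'%(o['grip_width'],o['grasp_force'],o['clock']))
    print('n',N,'shift',(d1/.75).round(4).tolist(),'turn',(w/N/(np.pi/4)).round(4).tolist())
E
python3 - <<'E'
from h import *
plan(.47,.25,.33,28)
plan(.42,.10,.33,13)
E
```

```text
at [0.1833 0.5972 0.2307] yaw 72.9 j [-1.3   0.33 -0.06  1.46  0.02  1.35 -0.09] F [-0.6  0.5  1.1] w 1.003 g 0.0 t 0.1
n 11 shift [-0.0546, -0.0126, -0.012] turn [-0.0001, 0.0, 0.0908]
at [0.1833 0.5972 0.2307] yaw 72.9 j [-1.3   0.33 -0.06  1.46  0.02  1.35 -0.09] F [-0.6  0.5  1.1] w 1.003 g 0.0 t 0.1
n 14 shift [-0.0517, -0.0185, -0.0094] turn [-0.0001, 0.0001, 0.0951]
```

move_arm([
  [[0,0,-0.05],[0,0,0],1],
  [[-0.055,-0.013,-0.009],[0,0,0.09],1],
  [[-0.055,-0.013,-0.009],[0,0,0.09],1],
  [[-0.055,-0.013,-0.009],[0,0,0.09],1],
  [[-0.055,-0.013,-0.009],[0,0,0.09],1],
  [[-0.055,-0.013,-0.009],[0,0,0.09],1],
  [[-0.055,-0.013,-0.009],[0,0,0.09],1],
  [[-0.055,-0.013,-0.009],[0,0,0.09],1],
  [[-0.055,-0.013,-0.009],[0,0,0.09],1],
  [[-0.055,-0.013,-0.009],[0,0,0.09],1],
  [[-0.055,-0.013,-0.009],[0,0,0.09],1],
  [[-0.055,-0.013,-0.009],[0,0,0.09],1],
])

```text
clock: 1.35
position: [0.4724, 0.2443, 0.343]
ee_rot: [0.513, 0.858, -0.0, -0.0]
ft_force: [0.2, 0.1, 0.7]
grip_width: 1.003
grasp_force: 0.0
```

Run:
```python
from h import *
snap('wrist','w1')
plan(.45,-.05,.33,-10)
```

```text
at [0.4758 0.2366 0.3448] yaw 27.4 j [-0.83  0.08  0.31  1.53 -0.02  1.53 -0.05] F [ 2.8 -6.9  1.6] w 1.000 g 0.0 t 1.4
n 7 shift [-0.0535, -0.0159, 0.0029] turn [0.0004, 0.0003, 0.1188]
```

View pics/w1.png

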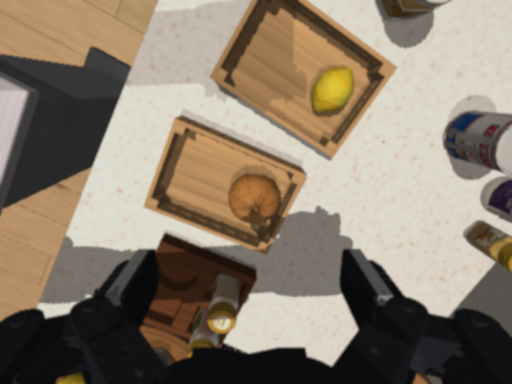

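The wrist view shows the onion crate with rim corners at about (181,118), (305,172), (265,250) and (147,207), and the lemon crate with (395,69), (331,157) and (213,80).

Run:
```python
from h import *
c=dict(np.load('pics/w1.npz'))
for n,pts in (('onion',[(181,118),(305,172),(265,250),(147,207)]),('lemon',[(395,69),(331,157),(213,80)])):
    P=np.array([ray(c,u,v,.05)[:2] for u,v in pts]); print(n,P.round(3).tolist(),[np.linalg.norm(P[i]-P[i-1]).round(3) for i in range(len(P))],P.mean(0).round(3))
print('lemon mid (diag)',((ray(c,395,69,.05)+ray(c,213,80,.05))/2).round(3), 'onion top',ray(c,255,197,.085).round(3),'lem',ray(c,332,90,.03).round(3))
```

```text
onion [[0.371, 0.239], [0.558, 0.254], [0.568, 0.119], [0.38, 0.099]] [np.float64(0.141), np.float64(0.188), np.float64(0.135), np.float64(0.189)] [0.469 0.178]
lemon [[0.59, 0.426], [0.579, 0.29], [0.388, 0.303]] [np.float64(0.236), np.float64(0.137), np.float64(0.192)] [0.519 0.34 ]
lemon mid (diag) [0.489 0.365 0.05 ] onion top [0.507 0.197 0.085] lem [0.536 0.368 0.03 ]
```

move_arm([
  [[-0.054,-0.015,0],[0,0,0.12],1],
  [[-0.054,-0.015,0],[0,0,0.12],1],
  [[-0.054,-0.015,0],[0,0,0.12],1],
  [[-0.054,-0.015,0],[0,0,0.12],1],
  [[-0.054,-0.015,0],[0,0,0.12],1],
  [[-0.054,-0.015,0],[0,0,0.12],1],
  [[-0.054,-0.015,0],[0,0,0.12],1],
  [[0,0,0],[0,0,0],1],
  [[0,0,0],[0,0,0],1],
  [[0,0,0],[0,0,0],1],
])

```text
clock: 2.4
position: [0.4553, -0.0413, 0.3429]
ee_rot: [0.762, 0.648, -0.0, -0.0]
ft_force: [0.4, 0.5, -0.2]
grip_width: 0.999
grasp_force: 0.0
```

Run:
```python
from h import *
snap('wrist','w2')
plan(.42,-.2,.33,-20)
```

```text
at [ 0.4553 -0.0411  0.3428] yaw -9.3 j [-0.58 -0.13  0.52  1.71  0.06  1.54 -0.23] F [-0.4  0.5  0.3] w 0.998 g 0.0 t 2.5
n 4 shift [-0.0543, 0.0007, 0.0043] turn [-0.0001, 0.0001, 0.0597]
```

View pics/w2.png

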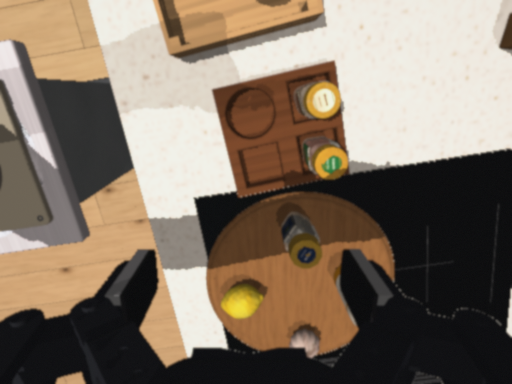

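Wrist view 2 shows the tray with corners at about (213,88), (333,61) and (240,196), the round well at (250,112), the jar cap at (305,252) and the lemon at (243,299). I'll crop the tray for finer corner picks.

Run:
```python
from h import *
c=dict(np.load('pics/w2.npz'))
im=c['pixels'][:,:,::-1].copy()
cv2.imwrite('pics/w2c.png',cv2.resize(im[50:350,195:405],None,fx=2.0*1,fy=2.0,interpolation=cv2.INTER_CUBIC)) if 0 else cv2.imwrite('pics/w2c.png',cv2.resize(im[50:200,200:360],None,fx=4,fy=4,interpolation=cv2.INTER_CUBIC))
hsv=cv2.cvtColor(im,cv2.COLOR_BGR2HSV)
for n,lo,hi,z in (('yellow',(22,120,110),(35,255,255),.053),('blue/cap',(14,130,90),(25,255,255),.123)):
    m=cv2.inRange(hsv,lo,hi); k,_,st,ce=cv2.connectedComponentsWithStats(m)
    for i in range(1,k):
        if st[i,4]>60: print(n,st[i].tolist(),ce[i].round(1),ray(c,*ce[i],z).round(3))
```

```text
yellow [321, 155, 21, 20, 63] [330.8 163.6] [ 0.566 -0.079  0.053]
yellow [221, 287, 42, 32, 938] [240.9 302.2] [ 0.402 -0.284  0.053]
blue/cap [304, 81, 37, 39, 670] [321.2  99.9] [0.546 0.013 0.123]
blue/cap [312, 144, 36, 35, 744] [328.8 160.6] [ 0.548 -0.057  0.123]
blue/cap [342, 236, 51, 31, 591] [372.2 248.9] [ 0.593 -0.181  0.123]
blue/cap [208, 240, 150, 113, 8720] [282.9 297.6] [ 0.47  -0.235  0.123]
blue/cap [384, 264, 10, 14, 65] [389.7 271.2] [ 0.614 -0.217  0.123]
```

View pics/w2c.png

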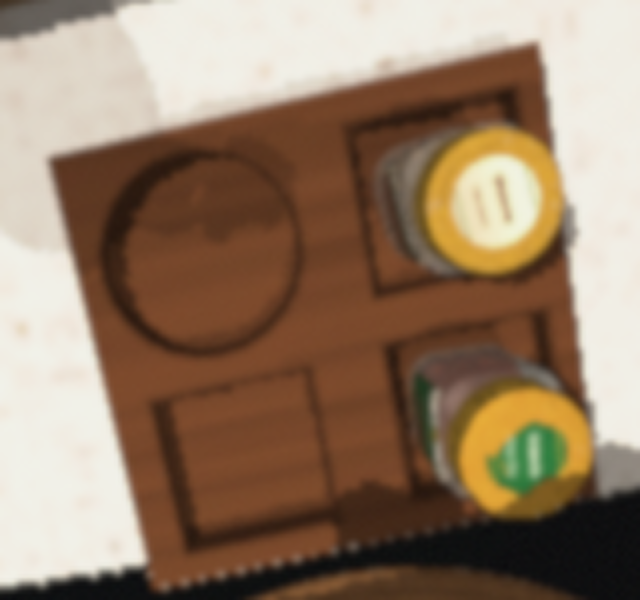

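move_arm([
  [[-0.053,0.0,0.005],[0,0,0.06],1],
  [[-0.053,0.0,0.005],[0,0,0.06],1],
  [[-0.053,0.0,0.005],[0,0,0.06],1],
  [[-0.053,0.0,0.005],[0,0,0.06],1],
  [[0,0,0],[0,0,0],1],
  [[0,0,0],[0,0,0],1],
  [[0,0,0],[0,0,0],1],
])

```text
clock: 3.15
position: [0.4189, -0.1953, 0.3279]
ee_rot: [0.819, 0.573, -0.0, -0.0]
ft_force: [0.8, -0.0, 0.0]
grip_width: 1.0
grasp_force: 0.0
```

Run:
```python
from h import *
snap('wrist','w3')
plan(.42,-.2,.33,-20)
```

```text
at [ 0.4189 -0.1953  0.3279] yaw -20.0 j [-0.44 -0.14  0.71  1.74  0.09  1.51 -0.09] F [ 0.6 -0.1 -0.6] w 1.000 g 0.0 t 3.2
n 1 shift [-0.0054, 0.0036, -0.0028] turn [-0.0004, 0.0004, -0.0005]
```

View pics/w3.png

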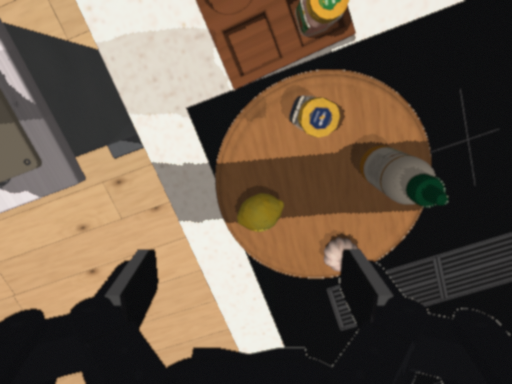

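In w3 the jar cap is at (320,117), the bottle cap at (430,190) with its base near (372,160), the lemon at (260,211) and the garlic at (341,253). I'll compute positions and crop for jar yaw.

Run:
```python
from h import *
c=dict(np.load('pics/w2.npz'))
f=lambda u,v,z=.032: ray(c,200+u/4,50+v/4,z)[:2]
C=np.array([f(50,158),f(540,42),f(598,490),f(157,587)])
print('tray corners',C.round(4).tolist(),'sides',[np.linalg.norm(C[i]-C[i-1]).round(3) for i in range(4)],'mean',C.mean(0).round(4))
x=C[1]-C[0]; print('yaw',np.degrees(np.arctan2(x[1],x[0])), 'y edge',np.degrees(np.arctan2(*(C[0]-C[3])[::-1]))-90)
rd=[f(103,250),f(302,250),f(203,148),f(203,355)]; print('round',f(203,251).round(4),[np.linalg.norm(rd[0]-rd[1]),np.linalg.norm(rd[2]-rd[3])])
q=np.array([f(152,402),f(308,366),f(340,515),f(190,552)]);print('square',q.mean(0).round(4),[np.linalg.norm(q[i]-q[i-1]).round(3) for i in range(4)])
a=np.arctan2(x[1],x[0]);Rt=np.array([[np.cos(a),-np.sin(a)],[np.sin(a),np.cos(a)]])
print('pred wells',(C.mean(0)+Rt@[-.04,.036]).round(4),(C.mean(0)+Rt@[-.04,-.04]).round(4))
c=dict(np.load('pics/w3.npz')); im=c['pixels'][:,:,::-1].copy(); hsv=cv2.cvtColor(im,cv2.COLOR_BGR2HSV)
for n,lo,hi,z,box in (('lemon',(20,120,70),(36,255,255),.053,(225,180,300,240)),('cap',(18,130,90),(30,255,255),.123,(295,90,350,145)),('green',(50,80,20),(90,255,255),.17,(395,160,460,220))):
    x0,y0,x1,y1=box; m=np.zeros(hsv.shape[:2],np.uint8); m[y0:y1,x0:x1]=cv2.inRange(hsv,lo,hi)[y0:y1,x0:x1]
    cs=max(cv2.findContours(m,0,2)[0],key=cv2.contourArea); e=cv2.fitEllipse(cs); print(n,[np.round(k,1) for k in e],cv2.boundingRect(cs),ray(c,*e[0],z).round(4))
print('side/top tips below')
for nm in('top0','side0'):
    d=dict(np.load(f'pics/{nm}.npz'))
    h2=cv2.cvtColor(d['pixels'],cv2.COLOR_RGB2HSV); x0,y0=(340,190) if nm=='top0' else (305,195)
    m=np.zeros(h2.shape[:2],np.uint8); m[y0:y0+35,x0:x0+40]=cv2.inRange(h2,(50,80,20),(90,255,255))[y0:y0+35,x0:x0+40]
    ys,xs=np.nonzero(m); e=(xs.mean(),ys.mean()); print(nm,e,ray(d,*e,.163).round(4))
cv2.imwrite('pics/w3c.png',cv2.resize(im[80:280,210:460],None,fx=3,fy=3,interpolation=cv2.INTER_CUBIC))
```

```text
tray corners [[0.4193, 0.0458], [0.5881, 0.0553], [0.5968, -0.1022], [0.4289, -0.1129]] sides [np.float64(0.159), np.float64(0.169), np.float64(0.158), np.float64(0.168)] mean [ 0.5083 -0.0285]
yaw 3.2172708656242817 y edge 3.4530039621493245
round [0.4661 0.0067] [np.float64(0.0697012331032043), np.float64(0.0705269613841819)]
square [ 0.4702 -0.0699] [np.float64(0.059), np.float64(0.058), np.float64(0.057), np.float64(0.058)]
pred wells [0.4663 0.0052] [ 0.4706 -0.0707]
lemon [array([259.9, 211.8]), array([35.5, 45.7]), np.float64(68.8)] (237, 193, 47, 39) [ 0.4044 -0.2812  0.053 ]
cap [array([318.8, 116.8]), array([38.9, 41.2]), np.float64(79.6)] (298, 97, 42, 41) [ 0.5075 -0.1734  0.123 ]
green [array([426.9, 190.8]), array([30.1, 41.5]), np.float64(112.0)] (407, 174, 42, 34) [ 0.5803 -0.2734  0.17  ]
side/top tips below
top0 (np.float64(363.1505376344086), np.float64(204.80645161290323)) [ 0.5802 -0.2784  0.163 ]
side0 (np.float64(325.283185840708), np.float64(213.2212389380531)) [ 0.5796 -0.2872  0.163 ]
```

View pics/w3c.png

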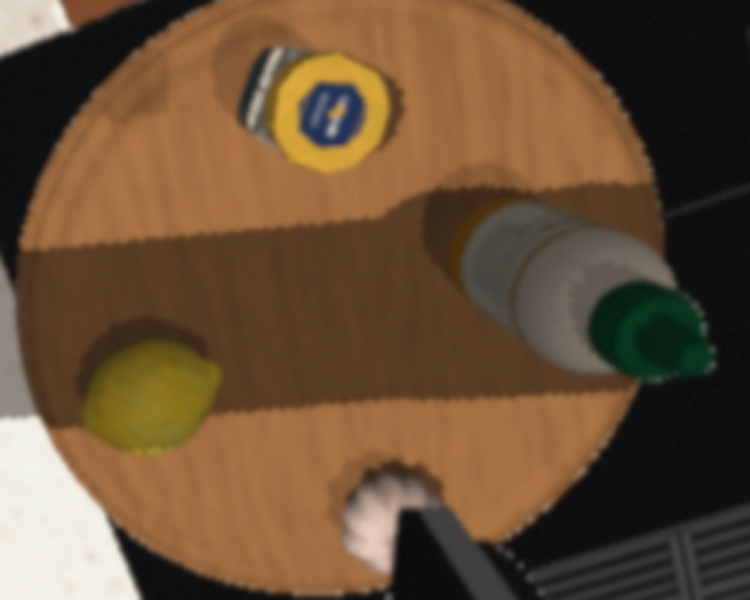

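Run:
```python
from h import *
c=dict(np.load('pics/w3.npz'))
f=lambda u,v,z: ray(c,210+u/3,80+v/3,z)
print('tip',f(696,357,.185).round(4),'capbase',f(640,328,.15).round(4))
for n,p,q in (('jar edge hi',(277,48),(243,118)),('lemon',(83,415),(220,370))):
    z=.103 if n[0]=='j' else .053
    d=f(*q,z)-f(*p,z); print(n,np.degrees(np.arctan2(d[1],d[0])),np.linalg.norm(d), f(*p,z).round(4),f(*q,z).round(4))
# base check
for X in ((.58,-.275),(.58,-.28)):
    print(X,[np.round((np.array(proj(c,(*(np.array(X)+d),.027)))-[210,80])*3) for d in ([0,0],[-.0265,0],[0,.0265])],'tip',(np.array(proj(c,(*X,.185)))-[210,80])*3)
# jar cap via top & side
for nm,box in(('top0',(312,205,334,226)),('side0',(272,202,295,222))):
    d=dict(np.load(f'pics/{nm}.npz')); h2=cv2.cvtColor(d['pixels'],cv2.COLOR_RGB2HSV); x0,y0,x1,y1=box
    m=np.zeros(h2.shape[:2],np.uint8); m[y0:y1,x0:x1]=cv2.inRange(h2,(15,110,70),(32,255,255))[y0:y1,x0:x1]
    ys,xs=np.nonzero(m); print(nm,len(xs),(xs.min(),xs.max(),ys.min(),ys.max()),ray(d,(xs.min()+xs.max())/2,(ys.min()+ys.max())/2,.116).round(4))
```

```text
tip [ 0.5857 -0.2792  0.185 ] capbase [ 0.5861 -0.2805  0.15  ]
jar edge hi -134.65936180660944 0.028046499714203685 [ 0.5001 -0.148   0.103 ] [ 0.4804 -0.168   0.103 ]
lemon -0.7073141121742115 0.06846869825959712 [ 0.3712 -0.2797  0.053 ] [ 0.4397 -0.2805  0.053 ]
(0.58, -0.275) [array([489., 246.]), array([435., 265.]), array([476., 195.])] tip [675.83983223 351.10973194]
(0.58, -0.28) [array([492., 256.]), array([438., 275.]), array([479., 204.])] tip [678.59689271 364.99619667]
top0 123 (np.int64(315), np.int64(330), np.int64(210), np.int64(224)) [ 0.5062 -0.1733  0.116 ]
side0 138 (np.int64(276), np.int64(290), np.int64(202), np.int64(219)) [ 0.5121 -0.164   0.116 ]
```

Run:
```python
from h import *
plan(.5065,-.173,.2,-45)
```

```text
at [ 0.4189 -0.1953  0.3279] yaw -20.0 j [-0.44 -0.14  0.71  1.74  0.09  1.51 -0.09] F [ 0.6 -0.1 -0.6] w 1.000 g 0.0 t 3.2
n 4 shift [0.021, 0.022, 0.0426] turn [-0.0001, 0.0001, 0.1388]
```

move_arm([
  [[0.021,0.022,0.0426],[0,0,0.139],1],
  [[0.021,0.022,0.0426],[0,0,0.139],1],
  [[0.021,0.022,0.0426],[0,0,0.139],1],
  [[0.021,0.022,0.0426],[0,0,0.139],1],
  [[0,0,0],[0,0,0],1],
  [[0,0,0],[0,0,0],1],
  [[0,0,0],[0,0,0],1],
])

```text
clock: 3.9
position: [0.5062, -0.1749, 0.2016]
ee_rot: [0.924, 0.382, 0.001, 0.0]
ft_force: [-0.1, 0.1, 0.2]
grip_width: 1.001
grasp_force: 0.0
```

Run:
```python
from h import *
c=snap('wrist','w4')
plan(.5065,-.173,.088,-45)
for z in (.123,.103,.027): print(z,np.round(proj(c,(.5065,-.173,z)),1))
```

```text
at [ 0.5062 -0.175   0.2018] yaw -45.2 j [-0.42  0.17  0.75  1.77 -0.12  1.24 -0.43] F [ 0.1  0.2 -0.7] w 1.002 g 0.0 t 4.0
n 3 shift [0.0006, -0.0006, 0.0506] turn [0.0006, -0.0009, -0.0012]
0.123 [246.6 198.1]
0.103 [246.7 190.1]
0.027 [247.1 168.4]
```

View pics/w4.png

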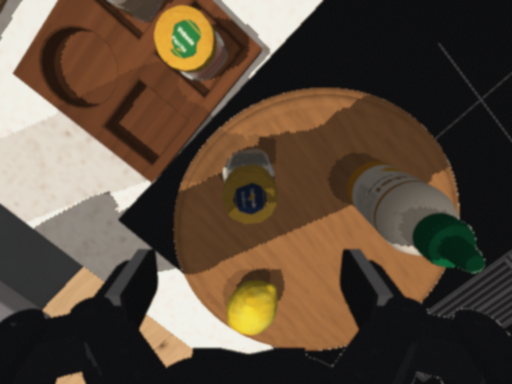

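Run:
```python
from h import *
c=dict(np.load('pics/w4.npz')); im=c['pixels']; hsv=cv2.cvtColor(im,cv2.COLOR_RGB2HSV)
def blob(lo,hi,box,z):
    x0,y0,x1,y1=box; m=np.zeros(hsv.shape[:2],np.uint8); m[y0:y1,x0:x1]=cv2.inRange(hsv,lo,hi)[y0:y1,x0:x1]
    cs=max(cv2.findContours(m,0,2)[0],key=cv2.contourArea); e=cv2.fitEllipse(cv2.convexHull(cs)); b=cv2.boundingRect(cs)
    print([np.round(k,1) for k in e],b,ray(c,*e[0],z).round(4),ray(c,b[0]+b[2]/2,b[1]+b[3]/2,z).round(4))
blob((18,120,50),(32,255,255),(215,160,285,230),.123)
blob((20,120,70),(36,255,255),(215,265,290,340),.053)
# bright body pixels above the cap
g=cv2.cvtColor(im,cv2.COLOR_RGB2GRAY)[140:175,210:290]; s=hsv[140:175,210:290,1]
m=((s<70)).astype(np.uint8); cs=max(cv2.findContours(m,0,2)[0],key=cv2.contourArea)
top=[(u+210,140+np.nonzero(m[:,u])[0][0]) for u in range(m.shape[1]) if m[:,u].sum()>2]; print(top)
```

```text
[array([249.4, 194.2]), array([55.1, 59.8]), np.float64(179.9)] (222, 164, 55, 60) [ 0.5102 -0.1724  0.123 ] [ 0.5103 -0.1723  0.123 ]
[array([252.1, 306.8]), array([48.6, 59.6]), np.float64(35.8)] (226, 280, 52, 55) [ 0.4043 -0.282   0.053 ] [ 0.4035 -0.2826  0.053 ]
[(222, np.int64(172)), (223, np.int64(170)), (224, np.int64(167)), (225, np.int64(166)), (226, np.int64(165)), (227, np.int64(162)), (228, np.int64(160)), (229, np.int64(160)), (230, np.int64(160)), (231, np.int64(160)), (232, np.int64(158)), (233, np.int64(156)), (234, np.int64(155)), (235, np.int64(155)), (236, np.int64(155)), (237, np.int64(154)), (238, np.int64(154)), (239, np.int64(153)), (240, np.int64(153)), (241, np.int64(153)), (242, np.int64(153)), (243, np.int64(152)), (244, np.int64(152)), (245, np.int64(153)), (246, np.int64(153)), (247, np.int64(153)), (248, np.int64(153)), (249, np.int64(152)), (250, np.int64(152)), (251, np.int64(152)), (252, np.int64(151)), (253, np.int64(151)), (254, np.int64(152)), (255, np.int64(151)), (256, np.int64(151)), (257, np.int64(152)), (258, np.int64(152)), (259, np.int64(152)), (260, np.int64(152)), (261, np.int64(153)), (262, np.int64(153)), (263, np.int64(154)), (264, np.int64(154)), (265, np.int64(154)), (266, np.int64(154)), (267, np.int64(155)), (268, np.int64(157)), (269, np.int64(159)), (270, np.int64(162)), (271, np.int64(165)), (272, np.int64(168)), (273, np.int64(171))]
```

Run:
```python
from h import *
plan(.5095,-.1725,.088,-45)
```

```text
at [ 0.5062 -0.175   0.2018] yaw -45.2 j [-0.42  0.17  0.75  1.77 -0.12  1.24 -0.43] F [ 0.1  0.2 -0.7] w 1.002 g 0.0 t 4.0
n 3 shift [0.0017, 0.0002, 0.0506] turn [0.0006, -0.0009, -0.0012]
```

move_arm([
  [[0.0051,0.0006,0],[0,0,0],1],
  [[0,0,0.038],[0,0,0],1],
  [[0,0,0.038],[0,0,0],1],
  [[0,0,0.038],[0,0,0],1],
  [[0,0,0.038],[0,0,0],1],
  [[0,0,0],[0,0,0],1],
  [[0,0,0],[0,0,0],0.3],
  [[0,0,0],[0,0,0],0],
  [[0,0,0],[0,0,0],-0.4],
  [[0,0,0],[0,0,0],-1],
  [[0,0,0],[0,0,0],-1],
  [[0,0,0],[0,0,0],-1],
], newtons=30)

```text
clock: 5.15
position: [0.51, -0.1725, 0.0879]
ee_rot: [0.925, 0.381, 0.001, 0.0]
ft_force: [-1.5, 1.1, 8.1]
grip_width: 0.478
grasp_force: 29.5
```

Run:
```python
from h import *
plan(.5095,-.1725,.18)
```

```text
at [ 0.51   -0.1725  0.0879] yaw -45.2 j [-0.36  0.32  0.71  1.89 -0.25  1.02 -0.34] F [-1.5  1.1  8.1] w 0.478 g 29.5 t 5.2
n 3 shift [-0.0001, -0.0001, -0.0409] turn [0.0006, -0.0009, 0.0]
```

move_arm([
  [[0,0,-0.02],[0,0,0],-1],
  [[0,0,-0.033],[0,0,0],-1],
  [[0,0,-0.033],[0,0,0],-1],
  [[0,0,-0.036],[0,0,0],-1],
  [[0,0,0],[0,0,0],-1],
])

```text
clock: 5.65
position: [0.5109, -0.1733, 0.1824]
ee_rot: [0.925, 0.381, 0.003, 0.001]
ft_force: [0.7, -1.1, -0.3]
grip_width: 0.478
grasp_force: 31.0
```

Run:
```python
from h import *
plan(.4703,-.0705,.18,3.3,8)
```

```text
at [ 0.5109 -0.1733  0.1824] yaw -45.3 j [-0.42  0.2   0.75  1.79 -0.15  1.2  -0.42] F [ 0.7 -1.1 -0.3] w 0.478 g 31.0 t 5.7
n 8 shift [0.0133, -0.0136, 0.0004] turn [0.001, -0.0003, -0.1349]
```

move_arm([
  [[0.0133,-0.0136,0],[0,0,-0.135],-1],
  [[0.0133,-0.0136,0],[0,0,-0.135],-1],
  [[0.0133,-0.0136,0],[0,0,-0.135],-1],
  [[0.0133,-0.0136,0],[0,0,-0.135],-1],
  [[0.0133,-0.0136,0],[0,0,-0.135],-1],
  [[0.0133,-0.0136,0],[0,0,-0.135],-1],
  [[0.0133,-0.0136,0],[0,0,-0.135],-1],
  [[0.0133,-0.0136,0],[0,0,-0.135],-1],
  [[0,0,0],[0,0,0],-1],
  [[0,0,0],[0,0,0],-1],
  [[0,0,0],[0,0,0],-1],
])

```text
clock: 6.75
position: [0.4685, -0.0702, 0.178]
ee_rot: [0.687, 0.727, 0.0, 0.0]
ft_force: [0.8, -0.2, -1.5]
grip_width: 0.476
grasp_force: 31.0
```

Run:
```python
from h import *
plan(.4703,-.0705,.072,3.3,1)
```

```text
at [ 0.4685 -0.0702  0.178 ] yaw 3.2 j [-0.52  0.02  0.59  1.95 -0.01  1.18  0.12] F [ 0.8 -0.2 -1.5] w 0.476 g 31.0 t 6.8
n 1 shift [-0.0006, 0.0023, 0.1413] turn [0.0007, 0.0002, -0.0023]
```

move_arm([
  [[-0.0006,0.0023,0.03],[0,0,0],-1],
  [[0,0,0.03],[0,0,0],-1],
  [[0,0,0.03],[0,0,0],-1],
  [[0,0,0.03],[0,0,0],-1],
  [[0,0,0.012],[0,0,0],-1],
  [[0,0,0.006],[0,0,0],-1],
  [[0,0,0.002],[0,0,0],-1],
  [[0,0,0],[0,0,0],-1],
  [[0,0,0],[0,0,0],-1],
])

```text
clock: 7.65
position: [0.4704, -0.0699, 0.0735]
ee_rot: [0.686, 0.728, 0.001, 0.0]
ft_force: [1.1, -0.5, -0.6]
grip_width: 0.482
grasp_force: 31.0
```

move_arm([
  [[0,0,0.002],[0,0,0],-1],
  [[0,0,0.0015],[0,0,0],-1],
  [[0,0,0],[0,0,0],-1],
])

```text
clock: 7.95
position: [0.4703, -0.0698, 0.0709]
ee_rot: [0.686, 0.728, 0.0, 0.0]
ft_force: [-3.0, 0.3, 8.2]
grip_width: 0.475
grasp_force: 31.9
```

Contact (8 N). Release and lift.

move_arm([
  [[0,0,0],[0,0,0],0.0],
  [[0,0,0],[0,0,0],0.2],
  [[0,0,0],[0,0,0],0.4],
  [[0,0,0],[0,0,0],0.4],
  [[0,0,-0.03],[0,0,0],0.4],
  [[0,0,-0.05],[0,0,0],0.4],
  [[0,0,-0.05],[0,0,0],0.5],
  [[0,0,-0.05],[0,0,0],1],
  [[0,0,-0.03],[0,0,0],1],
  [[0,0,0],[0,0,0],1],
  [[0,0,0],[0,0,0],1],
])

```text
clock: 9.05
position: [0.4698, -0.0698, 0.2274]
ee_rot: [0.686, 0.728, 0.0, -0.0]
ft_force: [-0.3, -0.0, -0.4]
grip_width: 0.999
grasp_force: 0.0
```

Run:
```python
from h import *
snap('wrist','w5'); c=np.load('pics/w5.npz')
for z in (.106,.086,.01): print(np.round(proj(c,(.4703,-.0705,z)),1))
plan(.585,-.279,.235,-25)
```

```text
[249.3 184.7]
[249.3 178.7]
[249.1 161.7]
at [ 0.4694 -0.0698  0.2267] yaw 3.4 j [-0.54 -0.03  0.59  1.88  0.02  1.29  0.1 ] F [-0.1 -0.  -0.6] w 0.999 g 0.0 t 9.1
n 6 shift [-0.0426, 0.0326, -0.0019] turn [-0.0002, 0.0, 0.1051]
```

View pics/w5.png

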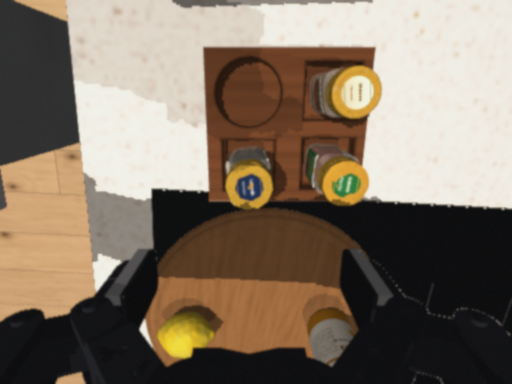

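The view shows the jar standing upright in the square well, with its cap at (249,185), which matches the prediction. Bottle next.

move_arm([
  [[-0.0426,0.0326,-0.002],[0,0,0.105],1],
  [[-0.0426,0.0326,-0.002],[0,0,0.105],1],
  [[-0.0426,0.0326,-0.002],[0,0,0.105],1],
  [[-0.0426,0.0326,-0.002],[0,0,0.105],1],
  [[-0.0426,0.0326,-0.002],[0,0,0.105],1],
  [[-0.0426,0.0326,-0.002],[0,0,0.105],1],
  [[0,0,0],[0,0,0],1],
  [[0,0,0],[0,0,0],1],
  [[0,0,0],[0,0,0],1],
])

```text
clock: 10.0
position: [0.5855, -0.2778, 0.2355]
ee_rot: [0.843, 0.538, -0.0, -0.001]
ft_force: [0.2, 0.9, 0.1]
grip_width: 1.002
grasp_force: 0.0
```

Run:
```python
from h import *
c=snap('wrist','w6'); im=c['pixels']; hsv=cv2.cvtColor(im,cv2.COLOR_RGB2HSV)
for z in (.185,.145,.027): print(np.round(proj(c,(.585,-.279,z)),1))
m=cv2.inRange(hsv,(50,80,20),(90,255,255)); m[:100]=0; cs=max(cv2.findContours(m,0,2)[0],key=cv2.contourArea); print(cv2.boundingRect(cs),cv2.fitEllipse(cs))
plan(.585,-.279,.108,-25)
```

```text
[248.7 215.4]
[248.8 196.4]
[248.9 163.8]
(229, 178, 43, 45) ((249.6375274658203, 200.05320739746094), (41.624168395996094, 44.02654266357422), 177.06475830078125)
at [ 0.5856 -0.2775  0.236 ] yaw -24.9 j [-0.18  0.46  0.78  1.42 -0.32  1.39  0.17] F [-0.9  0.5  0.5] w 1.002 g 0.0 t 10.1
n 4 shift [-0.0006, 0.0, 0.0427] turn [-0.0003, -0.0002, 0.0007]
```

View pics/w6.png

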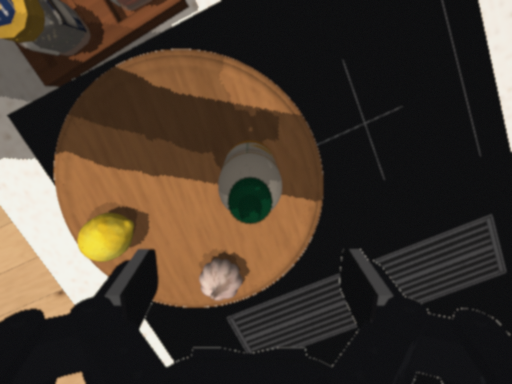

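The view shows the bottle cap at (250,200) centred where predicted, with the garlic fully visible at (222,277) and the lemon at (106,237).

Run:
```python
from h import *
c=dict(np.load('pics/w6.npz')); hsv=cv2.cvtColor(c['pixels'],cv2.COLOR_RGB2HSV)
def blob(n,m,box,z):
    x0,y0,x1,y1=box; k=np.zeros_like(m); k[y0:y1,x0:x1]=m[y0:y1,x0:x1]
    cs=max(cv2.findContours(k,0,2)[0],key=cv2.contourArea); b=cv2.boundingRect(cs); e=cv2.fitEllipse(cs)
    d=np.radians(e[2]+90); u=np.array(e[0]); q=ray(c,*(u+10*np.array([np.cos(d),np.sin(d)])),z)-ray(c,*u,z)
    print(n,b,ray(c,b[0]+b[2]/2,b[1]+b[3]/2,z).round(4),ray(c,*u,z).round(4),'axes',np.round(e[1],1),'yaw',np.degrees(np.arctan2(q[1],q[0])).round(1))
blob('garlic',cv2.inRange(hsv,(0,0,95),(179,85,255)),(195,245,248,308),.049)
blob('lemon',cv2.inRange(hsv,(20,120,70),(36,255,255)),(70,205,140,265),.053)
```

```text
garlic (200, 261, 42, 39) [ 0.496  -0.3904  0.049 ] [ 0.4942 -0.3894  0.049 ] axes [36.9 40.5] yaw 142.0
lemon (77, 213, 57, 49) [ 0.4034 -0.2824  0.053 ] [ 0.4039 -0.2815  0.053 ] axes [45.2 58. ] yaw -179.0
```

move_arm([
  [[0,0,0.042],[0,0,0],1],
  [[0,0,0.042],[0,0,0],1],
  [[0,0,0.042],[0,0,0],1],
  [[0,0,0.042],[0,0,0],1],
  [[0,0,0],[0,0,0],1],
  [[0,0,0],[0,0,0],0.5],
  [[0,0,0],[0,0,0],0.2],
  [[0,0,0],[0,0,0],-0.2],
  [[0,0,0],[0,0,0],-1],
  [[0,0,0],[0,0,0],-1],
  [[0,0,0],[0,0,0],-1],
  [[0,0,0],[0,0,0],-1],
], newtons=60)

```text
clock: 11.25
position: [0.5867, -0.2792, 0.1132]
ee_rot: [0.843, 0.538, 0.001, 0.001]
ft_force: [-2.1, 1.7, 6.7]
grip_width: 0.603
grasp_force: 61.8
```

move_arm([
  [[0,0,-0.015],[0,0,0],-1],
  [[0,0,-0.034],[0,0,0],-1],
  [[0,0,-0.034],[0,0,0],-1],
  [[0,0,-0.034],[0,0,0],-1],
  [[0,0,-0.034],[0,0,0],-1],
  [[0,0,0],[0,0,0],-1],
  [[0,0,0],[0,0,0],-1],
])

```text
clock: 11.95
position: [0.5856, -0.2789, 0.2242]
ee_rot: [0.843, 0.537, 0.0, 0.0]
ft_force: [-0.1, 0.6, -5.2]
grip_width: 0.598
grasp_force: 63.9
```

Run:
```python
from h import *
plan(.45,-.2,.228,-10)
```

```text
at [ 0.5856 -0.2789  0.2242] yaw -25.0 j [-0.18  0.47  0.78  1.44 -0.33  1.37  0.17] F [-0.1  0.6 -5.2] w 0.598 g 63.9 t 11.9
n 4 shift [0.0099, -0.0515, -0.0013] turn [0.0002, -0.0001, -0.0832]
```

move_arm([
  [[0.01,-0.0515,-0.001],[0,0,-0.083],-1],
  [[0.01,-0.0515,-0.001],[0,0,-0.083],-1],
  [[0.01,-0.0515,-0.001],[0,0,-0.083],-1],
  [[0.01,-0.0515,-0.001],[0,0,-0.083],-1],
  [[0,0,0],[0,0,0],-1],
  [[0,0,0],[0,0,0],-1],
])

```text
clock: 12.55
position: [0.4496, -0.1987, 0.2264]
ee_rot: [0.766, 0.643, 0.001, -0.001]
ft_force: [1.2, -0.1, -3.4]
grip_width: 0.6
grasp_force: 65.1
```

Run:
```python
from h import *
plan(.466,.006,.228,3.3,6)
```

```text
at [ 0.4496 -0.1987  0.2264] yaw -10.0 j [-0.43  0.01  0.78  1.84 -0.01  1.29  0.17] F [ 1.2 -0.1 -3.4] w 0.600 g 65.1 t 12.6
n 6 shift [0.0457, 0.0001, -0.0003] turn [0.0001, -0.0004, -0.0492]
```

move_arm([
  [[0.0457,0,0],[0,0,-0.049],-1],
  [[0.0457,0,0],[0,0,-0.049],-1],
  [[0.0457,0,0],[0,0,-0.049],-1],
  [[0.0457,0,0],[0,0,-0.049],-1],
  [[0.0457,0,0],[0,0,-0.049],-1],
  [[0.0457,0,0],[0,0,-0.049],-1],
  [[0,0,0],[0,0,0],-1],
  [[0,0,0],[0,0,0],-1],
  [[0,0,0],[0,0,0],-1],
])

```text
clock: 13.45
position: [0.4667, 0.0039, 0.2263]
ee_rot: [0.688, 0.726, -0.001, -0.0]
ft_force: [-0.4, 0.0, -4.1]
grip_width: 0.604
grasp_force: 65.1
```

Run:
```python
from h import *
plan(.466,.006,.0985,3.3,1)
```

```text
at [0.4667 0.0039 0.2263] yaw 3.1 j [-0.65 -0.05  0.54  1.89  0.03  1.29 -0.07] F [-0.4  0.  -4.1] w 0.604 g 65.1 t 13.4
n 1 shift [0.003, -0.0006, 0.1703] turn [-0.0015, 0.0013, -0.0051]
```

move_arm([
  [[0.003,-0.0006,0.036],[0,0,0],-1],
  [[0,0,0.036],[0,0,0],-1],
  [[0,0,0.036],[0,0,0],-1],
  [[0,0,0.036],[0,0,0],-1],
  [[0,0,0.016],[0,0,0],-1],
  [[0,0,0.008],[0,0,0],-1],
  [[0,0,0.002],[0,0,0],-1],
  [[0,0,0],[0,0,0],-1],
  [[0,0,0],[0,0,0],-1],
])

```text
clock: 14.35
position: [0.4666, 0.0073, 0.1003]
ee_rot: [0.687, 0.726, 0.001, 0.0]
ft_force: [-0.2, 0.1, -4.4]
grip_width: 0.605
grasp_force: 65.3
```

move_arm([
  [[0,0,0.002],[0,0,0],-1],
  [[0,0,0.002],[0,0,0],-1],
  [[0,0,0.0015],[0,0,0],-1],
  [[0,0,0],[0,0,0],-1],
])

```text
clock: 14.75
position: [0.4661, 0.0073, 0.0961]
ee_rot: [0.687, 0.726, 0.0, -0.0]
ft_force: [-4.3, -0.6, 7.8]
grip_width: 0.599
grasp_force: 66.9
```

Contact. Release and rise; fingers open to about 70 mm.

move_arm([
  [[0,0,0],[0,0,0],0.25],
  [[0,0,0],[0,0,0],0.4],
  [[0,0,0],[0,0,0],0.6],
  [[0,0,0],[0,0,0],0.6],
  [[0,0,-0.02],[0,0,0],0.6],
  [[0,0,-0.045],[0,0,0],0.6],
  [[0,0,-0.05],[0,0,0],0.6],
  [[0,0,-0.05],[0,0,0],0.8],
  [[0,0,-0.03],[0,0,0],1],
  [[0,0,0],[0,0,0],1],
  [[0,0,0],[0,0,0],1],
])

```text
clock: 15.85
position: [0.4659, 0.0073, 0.2414]
ee_rot: [0.687, 0.727, 0.0, 0.0]
ft_force: [0.6, 0.3, 0.6]
grip_width: 0.998
grasp_force: 0.0
```

Run:
```python
from h import *
c=snap('wrist','w7')
for X in ((.466,.006,.168),(.466,.006,.128),(.4703,-.0705,.106)): print(np.round(proj(c,X),1))
hsv=cv2.cvtColor(c['pixels'],cv2.COLOR_RGB2HSV); m=cv2.inRange(hsv,(50,80,20),(90,255,255)); k,_,st,ce=cv2.connectedComponentsWithStats(m)
print([(st[i].tolist(),ce[i].round(1).tolist()) for i in range(1,k) if st[i,4]>100])
plan(.4,-.15,.228,-15)
plan(.495,-.39,.13,-15)
```

```text
[249.  203.8]
[248.9 188. ]
[249.  255.6]
[([229, 171, 39, 41, 1279], [247.7, 191.2]), ([324, 247, 20, 18, 165], [334.8, 256.3])]
at [0.4655 0.0072 0.2407] yaw 3.2 j [-0.67 -0.06  0.54  1.87  0.03  1.32 -0.08] F [-0.5  0.8 -0.3] w 1.001 g 0.0 t 15.9
n 5 shift [-0.0432, -0.0145, 0.0034] turn [-0.0002, 0.0, 0.0809]
at [0.4655 0.0072 0.2407] yaw 3.2 j [-0.67 -0.06  0.54  1.87  0.03  1.32 -0.08] F [-0.5  0.8 -0.3] w 1.001 g 0.0 t 15.9
n 10 shift [-0.0526, 0.0086, 0.0148] turn [-0.0001, 0.0, 0.0404]
```

The bottle stands upright in the round well, since the cap centroid matches the projection. Now the garlic.

move_arm([
  [[-0.0526,0.0086,0.008],[0,0,0.035],1],
  [[-0.0526,0.0086,0.008],[0,0,0.035],1],
  [[-0.0526,0.0086,0.008],[0,0,0.035],1],
  [[-0.0526,0.0086,0.008],[0,0,0.035],1],
  [[-0.0526,0.0086,0.015],[0,0,0.035],1],
  [[-0.0526,0.0086,0.02],[0,0,0.035],1],
  [[-0.0526,0.0086,0.02],[0,0,0.035],1],
  [[-0.0526,0.0086,0.02],[0,0,0.035],1],
  [[-0.0526,0.0086,0.02],[0,0,0.035],1],
  [[-0.0526,0.0086,0.02],[0,0,0.035],1],
  [[0,0,0],[0,0,0],1],
  [[0,0,0],[0,0,0],1],
])

```text
clock: 17.1
position: [0.5016, -0.3902, 0.1292]
ee_rot: [0.781, 0.625, -0.001, -0.001]
ft_force: [-0.3, 0.0, 0.2]
grip_width: 0.997
grasp_force: 0.0
```

Run:
```python
from h import *
c=snap('wrist','w8'); hsv=cv2.cvtColor(c['pixels'],cv2.COLOR_RGB2HSV)
u,v=map(int,proj(c,(.495,-.39,.049))); print(u,v)
m=np.zeros(hsv.shape[:2],np.uint8); s=np.s_[v-50:v+50,u-60:u+60]; m[s]=cv2.inRange(hsv,(0,0,95),(179,85,255))[s]
cs=max(cv2.findContours(m,0,2)[0],key=cv2.contourArea); b=cv2.boundingRect(cs); print(b,ray(c,b[0]+b[2]/2,b[1]+b[3]/2,.049).round(4))
plan(.495,-.39,.03,-13)
```

```text
240 200
(207, 166, 67, 65) [ 0.4954 -0.3884  0.049 ]
at [ 0.5028 -0.389   0.13  ] yaw -12.6 j [ 0.    0.53  0.8   1.59 -0.4   1.2   0.66] F [-0.6  0.2  0. ] w 1.000 g 0.0 t 17.1
n 3 shift [-0.0012, -0.0032, 0.0444] turn [-0.0009, -0.0002, 0.0031]
```

move_arm([
  [[-0.0022,-0.0098,0],[0,0,0],1],
  [[0,0,0.04],[0,0,0],1],
  [[0,0,0.04],[0,0,0],1],
  [[0,0,0.035],[0,0,0],1],
  [[0,0,0.015],[0,0,0],1],
  [[0,0,0],[0,0,0],1],
  [[0,0,0],[0,0,0],0.5],
  [[0,0,0],[0,0,0],0.2],
  [[0,0,0],[0,0,0],0],
  [[0,0,0],[0,0,0],-0.5],
  [[0,0,0],[0,0,0],-1],
  [[0,0,0],[0,0,0],-1],
], newtons=20)

```text
clock: 18.35
position: [0.4964, -0.3899, 0.0353]
ee_rot: [0.78, 0.626, 0.001, 0.001]
ft_force: [-1.3, 1.9, 7.4]
grip_width: 0.57
grasp_force: 19.9
```

Run:
```python
from h import *
plan(.40,-.2,.24,-10)
```

```text
at [ 0.4964 -0.3899  0.0353] yaw -12.6 j [ 0.05  0.63  0.73  1.67 -0.48  1.03  0.72] F [-1.3  1.9  7.4] w 0.570 g 19.9 t 18.4
n 8 shift [0.0278, -0.022, -0.0341] turn [0.0003, 0.0, -0.0071]
```

move_arm([
  [[0,0,-0.01],[0,0,0],-1],
  [[0,0,-0.02],[0,0,0],-1],
  [[0,0,0],[0,0,0],-1],
])

```text
clock: 18.65
position: [0.4968, -0.3906, 0.0591]
ee_rot: [0.78, 0.625, 0.001, 0.002]
ft_force: [0.4, 0.3, 0.1]
grip_width: 0.57
grasp_force: 21.0
```

Run:
```python
from h import *
c=snap('side','s1'); cv2.imwrite('pics/s1c.png',cv2.resize(c['pixels'][150:310,200:400,::-1],None,fx=3,fy=3,interpolation=cv2.INTER_CUBIC)); plan(.40,-.2,.24,-10)
```

```text
at [ 0.4965 -0.3902  0.0579] yaw -12.6 j [ 0.03  0.6   0.75  1.66 -0.46  1.06  0.71] F [ 0.4  0.6 -0.5] w 0.571 g 21.0 t 18.7
n 7 shift [0.0318, -0.0252, -0.0347] turn [0.0005, 0.0001, -0.0081]
```

View pics/s1c.png

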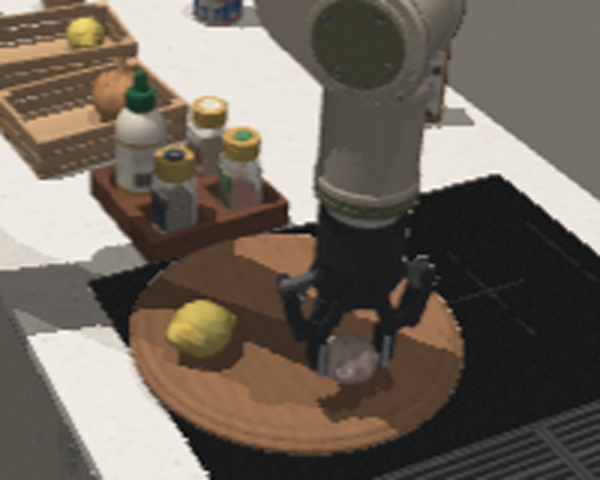

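The side crop shows the garlic held between the pads, and the bottle and jar upright in the tray.

move_arm([
  [[0,0,-0.05],[0,0,0],-1],
  [[0.032,-0.025,-0.04],[0,0,-0.01],-1],
  [[0.032,-0.025,-0.04],[0,0,-0.01],-1],
  [[0.032,-0.025,-0.04],[0,0,-0.01],-1],
  [[0.032,-0.025,-0.04],[0,0,-0.01],-1],
  [[0.032,-0.025,-0.025],[0,0,-0.01],-1],
  [[0.032,-0.025,0],[0,0,-0.01],-1],
  [[0.032,-0.025,0],[0,0,-0.01],-1],
  [[0,0,0],[0,0,0],-1],
])

```text
clock: 19.6
position: [0.3988, -0.1962, 0.2325]
ee_rot: [0.761, 0.648, 0.001, -0.001]
ft_force: [0.5, -0.8, -0.5]
grip_width: 0.571
grasp_force: 21.2
```

Run:
```python
from h import *
plan(.423,.174,.21,60)
c=dict(np.load('pics/w1.npz')); hsv=cv2.cvtColor(c['pixels'],cv2.COLOR_RGB2HSV)
print('onion z.05',ray(c,255,197,.05).round(3))
```

```text
at [ 0.3988 -0.1962  0.2325] yaw -9.2 j [-0.49 -0.16  0.78  1.94  0.11  1.32  0.1 ] F [ 0.5 -0.8 -0.5] w 0.571 g 21.2 t 19.6
n 10 shift [0.0474, 0.0228, 0.0031] turn [0.0003, -0.0003, -0.1537]
onion z.05 [0.513 0.187 0.05 ]
```

move_arm([
  [[0.0474,0.0228,0],[0,0,-0.154],-1],
  [[0.0474,0.0228,0],[0,0,-0.154],-1],
  [[0.0474,0.0228,0],[0,0,-0.154],-1],
  [[0.0474,0.0228,0],[0,0,-0.154],-1],
  [[0.0474,0.0228,0],[0,0,-0.154],-1],
  [[0.0474,0.0228,0],[0,0,-0.154],-1],
  [[0.0474,0.0228,0],[0,0,-0.154],-1],
  [[0.0474,0.0228,0],[0,0,-0.154],-1],
  [[0.0474,0.0228,0.01],[0,0,-0.154],-1],
  [[0.0474,0.0228,0.02],[0,0,-0.154],-1],
  [[0,0,0],[0,0,0],-1],
  [[0,0,0],[0,0,0],-1],
])

```text
clock: 20.8
position: [0.425, 0.171, 0.2096]
ee_rot: [0.26, 0.966, -0.0, -0.0]
ft_force: [0.6, -0.3, -0.9]
grip_width: 0.564
grasp_force: 21.2
```

Run:
```python
from h import *
c=snap('wrist','w9')
cv2.imwrite('pics/w9.png',c['pixels'][:,:,::-1])
a=np.radians(5)
print([np.round(proj(c,(.467+np.cos(a)*x-np.sin(a)*y,.179+np.sin(a)*x+np.cos(a)*y,.05))).tolist() for x,y in((.1,.07),(.1,-.07),(-.1,-.07),(-.1,.07))])
plan(.423,.174,.10,60,1)
```

```text
[[384.0, 241.0], [274.0, 305.0], [161.0, 165.0], [280.0, 77.0]]
at [0.4256 0.1702 0.21  ] yaw 59.8 j [-0.91 -0.05  0.42  1.93  0.02  1.25  0.55] F [ 0.1 -0.2 -0.2] w 0.570 g 21.2 t 20.9
n 1 shift [0.0056, 0.0027, 0.1466] turn [-0.0003, 0.0002, -0.0049]
```

View pics/w9.png

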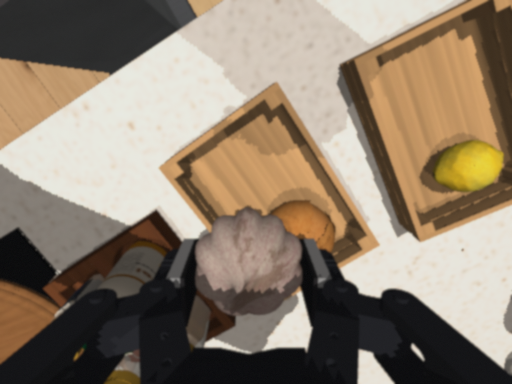

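The wrist view shows the garlic in the gripper and crate corners at (162,166), (278,85) and (378,243), as predicted.

move_arm([
  [[0.0056,0.0027,0.03],[0,0,0],-1],
  [[0,0,0.05],[0,0,0],-1],
  [[0,0,0.05],[0,0,0],-1],
  [[0,0,0.05],[0,0,0],-1],
  [[0,0,0.035],[0,0,0],-1],
  [[0,0,0.025],[0,0,0],-1],
  [[0,0,0.012],[0,0,0],-1],
  [[0,0,0.004],[0,0,0],-1],
  [[0,0,0.001],[0,0,0],-1],
  [[0,0,0],[0,0,0],-1],
  [[0,0,0],[0,0,0],-1],
])

```text
clock: 21.95
position: [0.423, 0.1752, 0.0181]
ee_rot: [0.26, 0.966, 0.001, 0.0]
ft_force: [0.0, -0.0, -0.3]
grip_width: 0.566
grasp_force: 21.1
```

move_arm([
  [[0,0,0.003],[0,0,0],-1],
  [[0,0,0.0015],[0,0,0],-1],
  [[0,0,0],[0,0,0],-1],
])

```text
clock: 22.25
position: [0.4225, 0.175, 0.0143]
ee_rot: [0.26, 0.966, 0.0, 0.0]
ft_force: [-0.9, -0.8, 5.4]
grip_width: 0.566
grasp_force: 21.6
```

move_arm([
  [[0,0,0],[0,0,0],0.2],
  [[0,0,0],[0,0,0],0.35],
  [[0,0,0],[0,0,0],0.5],
  [[0,0,0],[0,0,0],0.5],
  [[0,0,-0.02],[0,0,0],0.5],
  [[0,0,-0.05],[0,0,0],0.5],
  [[0,0,-0.055],[0,0,0],0.5],
  [[0,0,-0.055],[0,0,0],1],
  [[0,0,-0.06],[0,0,0],1],
  [[0,0,-0.06],[0,0,0],1],
  [[0,0,0],[0,0,0],1],
  [[0,0,0],[0,0,0],1],
])

```text
clock: 23.45
position: [0.4227, 0.1751, 0.2396]
ee_rot: [0.26, 0.966, 0.001, 0.001]
ft_force: [-0.9, 0.4, -1.3]
grip_width: 1.003
grasp_force: 0.0
```

Run:
```python
from h import *
c=snap('wrist','w10'); hsv=cv2.cvtColor(c['pixels'],cv2.COLOR_RGB2HSV)
u,v=map(int,proj(c,(.4225,.175,.028))); print(u,v)
m=np.zeros(hsv.shape[:2],np.uint8); s=np.s_[v-50:v+50,u-60:u+60]; m[s]=cv2.inRange(hsv,(0,0,95),(179,85,255))[s]
cs=max(cv2.findContours(m,0,2)[0],key=cv2.contourArea); b=cv2.boundingRect(cs); print(b,ray(c,b[0]+b[2]/2,b[1]+b[3]/2,.028).round(4))
plan(.40,-.19,.24,-20)
```

```text
248 162
(226, 139, 44, 44) [0.421  0.1751 0.028 ]
at [0.4221 0.1748 0.2384] yaw 59.9 j [-0.94 -0.07  0.43  1.89  0.03  1.32  0.53] F [-0.  -0.2 -1. ] w 0.999 g 0.0 t 23.5
n 11 shift [-0.0428, -0.0219, -0.0002] turn [-0.0, -0.0, 0.1614]
```

The garlic sits at (0.421, 0.175) in the onion crate. Now the lemon.

move_arm([
  [[-0.0428,-0.0219,0],[0,0,0.161],1],
  [[-0.0428,-0.0219,0],[0,0,0.161],1],
  [[-0.0428,-0.0219,0],[0,0,0.161],1],
  [[-0.0428,-0.0219,0],[0,0,0.161],1],
  [[-0.0428,-0.0219,0],[0,0,0.161],1],
  [[-0.0428,-0.0219,0],[0,0,0.161],1],
  [[-0.0428,-0.0219,0],[0,0,0.161],1],
  [[-0.0428,-0.0219,0],[0,0,0.161],1],
  [[-0.0428,-0.0219,0],[0,0,0.161],1],
  [[-0.0428,-0.0219,0],[0,0,0.161],1],
  [[-0.0428,-0.0219,0],[0,0,0.161],1],
  [[0,0,0],[0,0,0],1],
])

```text
clock: 24.7
position: [0.3973, -0.1937, 0.2376]
ee_rot: [0.821, 0.571, -0.001, -0.001]
ft_force: [0.2, -0.2, 1.5]
grip_width: 1.001
grasp_force: 0.0
```

Run:
```python
from h import *
plan(.4035,-.282,.15,-90,10)
```

```text
at [ 0.3973 -0.1937  0.2376] yaw -20.4 j [-0.51 -0.18  0.79  1.94  0.13  1.33 -0.11] F [ 0.2 -0.2  1.5] w 1.001 g 0.0 t 24.7
n 10 shift [-0.0071, 0.0104, 0.0117] turn [-0.0003, 0.0002, 0.1546]
```

move_arm([
  [[-0.0071,0.0104,0.0117],[0,0,0.155],1],
  [[-0.0071,0.0104,0.0117],[0,0,0.155],1],
  [[-0.0071,0.0104,0.0117],[0,0,0.155],1],
  [[-0.0071,0.0104,0.0117],[0,0,0.155],1],
  [[-0.0071,0.0104,0.0117],[0,0,0.155],1],
  [[-0.0071,0.0104,0.0117],[0,0,0.155],1],
  [[-0.0071,0.0104,0.0117],[0,0,0.155],1],
  [[-0.0071,0.0104,0.0117],[0,0,0.155],1],
  [[-0.0071,0.0104,0.0117],[0,0,0.155],1],
  [[-0.0071,0.0104,0.0117],[0,0,0.155],1],
  [[0,0,0],[0,0,0],1],
  [[0,0,0],[0,0,0],1],
])

```text
clock: 25.9
position: [0.4072, -0.2781, 0.1505]
ee_rot: [1.0, 0.006, -0.001, -0.0]
ft_force: [0.1, 0.4, -0.2]
grip_width: 0.995
grasp_force: 0.0
```

Run:
```python
from h import *
c=snap('wrist','w11'); hsv=cv2.cvtColor(c['pixels'],cv2.COLOR_RGB2HSV); z=.0525
print(np.round(proj(c,(.4035,-.282,z))))
m=cv2.inRange(hsv,(20,110,60),(36,255,255))
cs=max(cv2.findContours(m,0,2)[0],key=cv2.contourArea); b=cv2.boundingRect(cs); e=cv2.fitEllipse(cs)
d=np.radians(e[2]+90); u=np.array(e[0]); q=ray(c,*(u+10*np.array([np.cos(d),np.sin(d)])),z)-ray(c,*u,z)
print(b,ray(c,b[0]+b[2]/2,b[1]+b[3]/2,z).round(4),ray(c,*u,z).round(4),np.round(e[1]),'yaw',np.degrees(np.arctan2(q[1],q[0])).round(1))
plan(.4035,-.282,.034,-90,3)
```

```text
[253. 197.]
(220, 152, 66, 85) [ 0.4054 -0.2822  0.0525] [ 0.4054 -0.2817  0.0525] [64. 80.] yaw 2.5
at [ 0.4076 -0.278   0.1509] yaw -89.3 j [-0.37  0.13  0.95  1.94 -0.12  1.13 -0.93] F [ 0.4 -0.3  0.1] w 0.999 g 0.0 t 25.9
n 3 shift [-0.0018, 0.0018, 0.0519] turn [-0.0001, 0.0004, 0.0051]
```

move_arm([
  [[-0.0035,0.0053,0],[0,0,0],1],
  [[0,0,0.04],[0,0,0],1],
  [[0,0,0.045],[0,0,0],1],
  [[0,0,0.045],[0,0,0],1],
  [[0,0,0.028],[0,0,0],1],
  [[0,0,0],[0,0,0],1],
  [[0,0,0],[0,0,0],0.5],
  [[0,0,0],[0,0,0],0.2],
  [[0,0,0],[0,0,0],0],
  [[0,0,0],[0,0,0],-0.5],
  [[0,0,0],[0,0,0],-1],
  [[0,0,0],[0,0,0],-1],
], newtons=25)

```text
clock: 27.15
position: [0.4059, -0.283, 0.0343]
ee_rot: [1.0, 0.004, 0.001, 0.0]
ft_force: [-3.0, 1.8, 9.3]
grip_width: 0.595
grasp_force: 24.3
```

move_arm([
  [[0,0,-0.01],[0,0,0],-1],
  [[0,0,-0.02],[0,0,0],-1],
  [[0,0,-0.05],[0,0,0],-1],
  [[0,0,-0.055],[0,0,0],-1],
  [[0,0,-0.055],[0,0,0],-1],
  [[0,0,-0.055],[0,0,0],-1],
  [[0,0,-0.03],[0,0,0],-1],
  [[0,0,0],[0,0,0],-1],
  [[0,0,0],[0,0,0],-1],
])

```text
clock: 28.05
position: [0.4047, -0.2827, 0.2393]
ee_rot: [1.0, 0.004, 0.001, -0.0]
ft_force: [0.1, 0.1, -1.2]
grip_width: 0.59
grasp_force: 26.5
```

Run:
```python
from h import *
c=snap('wrist','w12')
plan(.40,.0,.24,-35)
```

```text
at [ 0.4044 -0.2825  0.2385] yaw -89.6 j [-0.45  0.    0.99  1.83 -0.    1.31 -1.02] F [-0.6  0.  -1.6] w 0.591 g 26.5 t 28.1
n 8 shift [0.0194, -0.0449, -0.0002] turn [-0.0001, -0.0, -0.1516]
```

move_arm([
  [[0.0194,-0.0449,0],[0,0,-0.152],-1],
  [[0.0194,-0.0449,0],[0,0,-0.152],-1],
  [[0.0194,-0.0449,0],[0,0,-0.152],-1],
  [[0.0194,-0.0449,0],[0,0,-0.152],-1],
  [[0.0194,-0.0449,0],[0,0,-0.152],-1],
  [[0.0194,-0.0449,0],[0,0,-0.152],-1],
  [[0.0194,-0.0449,0],[0,0,-0.152],-1],
  [[0.0194,-0.0449,0],[0,0,-0.152],-1],
  [[0,0,0],[0,0,0],-1],
])

```text
clock: 29.0
position: [0.3976, 0.0034, 0.2375]
ee_rot: [0.884, 0.467, -0.001, -0.0]
ft_force: [0.5, 0.1, -2.1]
grip_width: 0.591
grasp_force: 26.6
```

Run:
```python
from h import *
plan(.447,.368,.22,-4)
```

```text
at [0.3976 0.0034 0.2375] yaw -34.3 j [-0.78 -0.27  0.56  2.02  0.14  1.35 -0.86] F [ 0.5  0.1 -2.1] w 0.591 g 26.6 t 29.0
n 9 shift [0.0537, -0.0125, 0.0025] turn [-0.0004, 0.0002, -0.0747]
```

move_arm([
  [[0.0537,-0.0125,0],[0,0,-0.0747],-1],
  [[0.0537,-0.0125,0],[0,0,-0.0747],-1],
  [[0.0537,-0.0125,0],[0,0,-0.0747],-1],
  [[0.0537,-0.0125,0],[0,0,-0.0747],-1],
  [[0.0537,-0.0125,0],[0,0,-0.0747],-1],
  [[0.0537,-0.0125,0],[0,0,-0.0747],-1],
  [[0.0537,-0.0125,0],[0,0,-0.0747],-1],
  [[0.0537,-0.0125,0],[0,0,-0.0747],-1],
  [[0.0537,-0.0125,0.02],[0,0,-0.0747],-1],
  [[0,0,0],[0,0,0],-1],
  [[0,0,0],[0,0,0],-1],
])

```text
clock: 30.1
position: [0.4524, 0.3636, 0.2217]
ee_rot: [0.735, 0.678, -0.002, 0.001]
ft_force: [0.9, -0.2, -0.6]
grip_width: 0.593
grasp_force: 26.6
```

Run:
```python
from h import *
c=snap('wrist','w13')
a=np.radians(-4)
print([np.round(proj(c,(.489+np.cos(a)*x-np.sin(a)*y,.365+np.sin(a)*x+np.cos(a)*y,.05))).tolist() for x,y in((.1,.07),(.1,-.07),(-.1,-.07),(-.1,.07))])
plan(.447,.368,.0145,-4,1)
```

```text
[[391.0, 92.0], [375.0, 227.0], [191.0, 229.0], [182.0, 95.0]]
at [0.4531 0.3627 0.2226] yaw -4.7 j [-1.06  0.24  0.37  1.61 -0.09  1.3  -0.76] F [ 0.3 -1.3 -0.6] w 0.592 g 26.6 t 30.1
n 1 shift [0.0071, -0.0085, 0.2775] turn [-0.0011, 0.0034, -0.015]
```

View pics/w13.png

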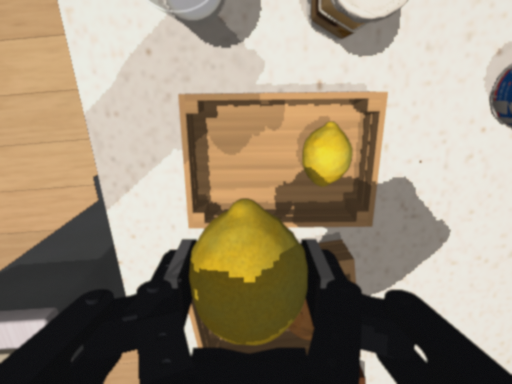

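The view shows the lemon held and crate corners at (180,94), (386,92), (374,226) and (188,228), as predicted; the glass and honey jar are beyond.

move_arm([
  [[0.0071,-0.0085,0],[0,0,0],-1],
  [[0,0,0.05],[0,0,0],-1],
  [[0,0,0.055],[0,0,0],-1],
  [[0,0,0.055],[0,0,0],-1],
  [[0,0,0.05],[0,0,0],-1],
  [[0,0,0.03],[0,0,0],-1],
  [[0,0,0.022],[0,0,0],-1],
  [[0,0,0.008],[0,0,0],-1],
  [[0,0,0.003],[0,0,0],-1],
  [[0,0,0],[0,0,0],-1],
  [[0,0,0],[0,0,0],-1],
])

```text
clock: 31.25
position: [0.4475, 0.3702, 0.0203]
ee_rot: [0.735, 0.678, 0.001, -0.0]
ft_force: [0.3, 0.5, -0.0]
grip_width: 0.594
grasp_force: 26.6
```

move_arm([
  [[0,0,0.005],[0,0,0],-1],
  [[0,0,0.003],[0,0,0],-1],
  [[0,0,0.0015],[0,0,0],-1],
  [[0,0,0],[0,0,0],-1],
])

```text
clock: 31.65
position: [0.4472, 0.3701, 0.0133]
ee_rot: [0.735, 0.678, 0.0, -0.0]
ft_force: [-4.6, -2.9, 14.0]
grip_width: 0.596
grasp_force: 27.3
```

move_arm([
  [[0,0,0],[0,0,0],0.2],
  [[0,0,0],[0,0,0],0.3],
  [[0,0,0],[0,0,0],0.45],
  [[0,0,0],[0,0,0],0.45],
  [[0,0,-0.02],[0,0,0],0.45],
  [[0,0,-0.05],[0,0,0],0.45],
  [[0,0,-0.055],[0,0,0],0.5],
  [[0,0,-0.055],[0,0,0],1],
  [[0,0,-0.06],[0,0,0],1],
  [[0,0,-0.06],[0,0,0],1],
  [[0,0,0],[0,0,0],1],
  [[0,0,0],[0,0,0],1],
])

```text
clock: 32.85
position: [0.4473, 0.37, 0.2388]
ee_rot: [0.735, 0.678, 0.001, -0.0]
ft_force: [-0.3, 0.7, -0.7]
grip_width: 1.0
grasp_force: 0.0
```

Run:
```python
from h import *
c=snap('wrist','w14'); s=snap('side','s2')
hsv=cv2.cvtColor(c['pixels'],cv2.COLOR_RGB2HSV); m=cv2.inRange(hsv,(20,110,60),(36,255,255)); k,_,st,ce=cv2.connectedComponentsWithStats(m)
print([(st[i].tolist(),ray(c,*ce[i],.032).round(3)) for i in range(1,k) if st[i,4]>150])
a=cv2.resize(s['pixels'][90:280,160:380,::-1],None,fx=3,fy=3,interpolation=cv2.INTER_CUBIC); cv2.imwrite('pics/s2c.png',a)
print(manip.get_obs()['grasp_force'],manip.get_obs()['position'])
```

```text
[([304, 126, 47, 63, 2166], array([0.536, 0.369, 0.032])), ([225, 134, 47, 61, 2090], array([0.447, 0.369, 0.032]))]
0.0 [0.44642245 0.36942909 0.23634399]
```

View pics/s2c.png

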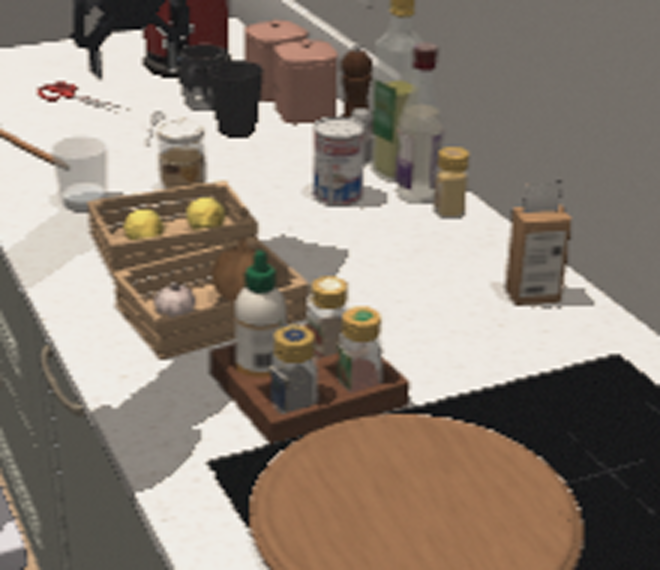

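All four things are in place and the board is clear; the glass and honey jar stand untouched. Handing in.

```bash
python3 -c "
from workcell import order; print(order.hand_in())"
```

```text
the job is handed in; nothing more can be done
None
```

The job is handed in: the bottle and jar stand upright in their tray wells, the garlic and lemon are in their crates, and the glass and honey jar were not touched; the hand-in call returned no score.

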